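# Refit the belt grinder's dust tray

### The arm

A 6-joint arm with a two-finger parallel gripper is mounted at the origin on the work surface. World frame = base frame: x ahead of the robot, y to its left, z up, the work surface at z = 0. Lengths are in m, angles in rad, forces in N, time in s.
With the tool pointing down it reaches from about 0.275 to 1 m from the base axis. Payload 8.4 kg.
Tool frame: the origin (TCP) lies on the centre line of the jaws, within the pads' length; the fingertips stand env.tcp_to_tips ahead of it and the grasp point (between the pads) lies 5 mm behind it (env.tcp_to_tips is the distance from the TCP to the fingertips, in m); z points along the fingers, y is the line along which they close (so a half turn about z gives the same grasp; the last joint's range is limited). The gripper opens to 85 mm and grips with 20 to 120 N. Pads are 22 mm wide; open, the fingers measure 114 mm over their backs; the gripper's body (76 mm by 85 mm) begins 54 mm behind the grasp point. The pads swing forward as they close: fully open they stand 13 mm farther back than shut.
Start: joints at [1.112, 0.353, 1.633, -0, 1.155, -0.002], TCP at [0.276, 0.561, 0.219] pointing down, gripper open.
Joint ranges: [-2.63, 2.63], [-0.92, 2.1], [0.06, 2.66], [-1.3, 4.44], [0, 2.69], [-3.02, 3.02]. Speed limits (rad/s): [2.22, 2.22, 2.79, 3.14, 3.14, 3.14].

### API

Orientations are given as a rotation vector (axis times angle).
In Python, from station import readout, cams, env gives the robot as it stands.
- The arm moves only by the tool apply_moves, never from a script. Its argument "series" is text: rows parted by semicolons, each of 4 numbers parted by spaces: the shift along the tool's x, y, z in m, then the turn about the tool's z in degrees. A call has 1 to 10 rows; each row shifts and turns the commanded pose from where the row before left it, along the tool's axes as they then stand; what a row does not reach is not made up. A row lasts 1/10 s, in which the tool goes at most 50 mm and 8.59 degrees, less where a joint would pass 70% of its speed; a pose out of reach is approached as far as the arm can. A call is refused whole if a number of a shift passes 0.05 or a number of a turn 8.59, either way. A call with a gripper value outside its range is refused whole. "grip" is the opening, from -1 (shut) to 1 (fully open), set as the call begins (left out, the last holds). The fingers move at their own pace and stop on an object; "newtons" is the grip in N (left out, the last holds). Time passes only in rows, so rows that do not move let the fingers close. It gives the time, the measured TCP pose, the force, the opening and the grip force at its end, in the units of the state.
- readout.sense(): the state, without advancing time (a new reading comes with each control period).
- cams.read_camera(name): name is "scene" or "side" or "wrist"; returns the picture (384x512x3 uint8, blue, green, red); there is no depth.
- cams.camera_info(name): a dict with "mtx" (3x3 intrinsics, pixels), "rvec" (rotation vector, rad) and "tvec" (3), from world to camera coordinates, as OpenCV has them; the wrist camera has in their place "T_tool_cam" (4x4, takes a point from camera to tool coordinates, whose origin is the TCP and whose axes are the flange's). Camera axes: x right, y down, z forward; pixel columns grow to the right and rows downward; lengths in m; the calibration is good to about 2 mm. A picture is of the moment at which its call begins: read the wrist's pose just before it. camera_info takes no time and is no camera call.
- env.hand_in(): hands the job in; it is judged then, once.
The state is a dict: "clock": time; "joints": joint angles; "qd": joint speeds; "tau": joint torques, N m; "tcp_pos": TCP position; "ee_rot": TCP orientation; "wrist_force": force on the tool from outside, world axes, zero at the start; "torque": the same for the moment, N m; "finger_gap": opening from 0.0 (shut) to 1.0 (fully open); "gripper_force": force on a finger pad.
Only numpy, scipy, OpenCV 4.12 (cv2) and the standard library are available. Lean on these libraries where they do the work, as an engineer would, in place of code of your own. Each camera call takes 0.05 s, during which the arm holds its last target. There are 200 camera calls.

### The job

Refit the belt grinder's dust tray: put the metal tray with the strap handle into the open bay beside the grinder and slide it fully home against the two stops, so that its edge pushes back the hinged switch lever. Then squeeze the catch's two tabs together and, keeping them squeezed, turn the catch all the way so that its arm lies across the front of the tray, let go so that the tabs spring out, and last push the power toggle right over towards the grinder. Leave the other things on the bench where they are.

Things in the scene. Friction and masses are not known exactly. Their poses are not given: they have to be found in the camera images.
- tray: Aluminium dust tray, open box 120 mm (its x) by 160 mm (y), walls 45 mm tall, 4 mm thick, 0.35 to 0.6 kg. Origin: centre of underside, z up; stands on the bench (z = 0). A rigid strap handle spans it along x at mid-length: bar 126 mm long, 14 mm wide (y), 14 mm tall, 75 to 89 mm above the underside, open below. Its ends are alike: either may go in first.
- bay_home (a point): Bay floor (8 mm above the bench) at the point under the tray's centre when fully home. Grinder's axes: the tray slides home along -y, its y along this y; z up. Side rails 20 mm tall, inner faces at x = -65 and +65 mm, y = -85 to +65 mm, then flaring to +90; open above and to +y. Stops' faces at y = -81 mm. Lowering the tray at y = +45 mm clears the lever; then slide.
- grinder: The fixed belt grinder with its bay. Origin 8 mm straight below bay_home, same axes. Bay floor: x -140 to +150, y -170 to +130 mm. The machine stands 130 to 250 mm tall from y = -170 to -400 mm, x -140 to +140; a thin dust spout above the bay's rear reaches y = -128 mm, 90 to 120 mm above the bench.
- switch_lever (a joint): Limit-switch lever at the rear of the bay, hinged upright at x = -30, y = -98 mm of bay_home. 0 = free (sprung out into the bay); about 0.44 rad with the tray against the stops; pressed means above 0.30. Its spring is light (under 1 N at the roller).
- lever_roller (a point): Centre of the steel roller (12 mm across) at the free end of the 60 mm switch lever, 30 mm above the bench. Free, it touches the tray's leading edge when the tray is still about 24 mm short of home.
- catch_grip (a point): On the catch's upright axis at grip height (80 mm above the bench), x = +105, y = +90 mm of bay_home. Its x axis runs through the two tabs: upright black paddles 30 mm wide, 55 to 101 mm above the bench, 52 mm over their outer faces, 40 mm squeezed (2 N each to start, 6 N fully in). Its y points along the arm. Tab feet lock the catch at both ends of its turn unless both are squeezed fully in.
- catch_arm_end (a point): End of the catch arm, a steel bar 12 mm wide and 10 mm tall reaching 85 mm from the catch axis, 36 to 46 mm above the bench. Open, it points away from the grinder; closed, it lies across the tray's front with a 4 mm gap to a tray that is fully home.
- catch (a joint): Turn of the catch, counter-clockwise seen from above: 0 = open, 1.40 rad = closed, across the tray's front (limit). Low friction (0.04 N m).
- tab_a (a joint): Travel of the tab on the +x side of catch_grip: 0 = out, 0.006 m = fully squeezed in.
- tab_b (a joint): Travel of the tab on the -x side of catch_grip: 0 = out, 0.006 m = fully squeezed in.
- power (a joint): Power toggle: steel stick 80 mm long with a 26 mm black ball, on a block 70 mm (y) by 50 by 25 mm on the bay floor. Pivot at x = +105, y = -55 mm of bay_home, 30 mm above the bench; swings in the y-z plane. 0 = leans to +y (off); 1.0 rad = leans to -y, towards the grinder (on). Stays where left (about 1 N at the ball moves it).
- power_tip (a point): Centre of the toggle's ball: 100 mm above the bench at both ends of its swing (110 mm midway), 38 mm either side of its pivot.
- parts_bin: Bystander: plain open parts bin WITHOUT handle, 90 x 120 x 50 mm (not the dust tray). Leave where it is.
- oil: Bystander: grey oil bottle, 64 mm across, 160 mm tall. Leave where it is.
- push_block: Bystander: wooden block 70 x 130 x 35 mm. Leave where it is.
- hammer: Bystander: hammer 260 mm long lying down, origin mid-length. Leave where it is.
- wrench: Bystander: flat steel wrench 180 mm long, 8 mm thick, lying in front of the bay. Leave where it is.
- tub: Bystander: blue round tub 130 mm across, 90 mm tall. Leave where it is.
- jar: Bystander: amber glass jar 72 mm across, 100 mm tall. Leave where it is.
- stone: Bystander: grinding stone 60 x 180 x 25 mm lying flat. Leave where it is.
There are look-alikes about, which are no part of the job. What is shaped like the tray but red or yellow is not meant.

How it is judged:
On the way, in this order (a step that is already met when the one before it is completed fails the run):
1. the tray stands home in the bay, with the switch lever pressed back (x of tray in the frame of bay_home between -0.009 and 0.009 m and y of tray in the frame of bay_home between -0.008 and 0.008 m and z of tray in the frame of bay_home below 0.005 m and angle between the y axis of tray and the y axis of bay_home, either way round below 0.08 rad and value of joint switch_lever above 0.3 rad), for 0.2 s.
2. both tabs are held squeezed while the catch turns (value of joint each of tab_a, tab_b above 0.0035 m and value of joint catch between 0.5 and 1.25 rad).
3. the catch is turned right across and its tabs have sprung out (value of joint catch above 1.3 rad and value of joint each of tab_a, tab_b below 0.0025 m), for 0.1 s.
4. the power toggle is thrown over towards the grinder (value of joint power above 0.85 rad), for 0.1 s.
At the end, for the whole second after the job is handed in: The tray rests on the bay floor within 8 mm of home along the slide, 9 mm sideways, 0.08 rad in line; switch lever above 0.30 rad; catch above 1.30 rad with both tabs out (under 2.5 mm); power toggle above 0.85 rad; tray at rest (all of step 1 and all of step 3 and value of joint power above 0.85 rad and linear speed of tray below 0.02 m/s); the robot touches nothing.
It fails at once if a bystander is pushed more than 40 mm from its place (distance of any of parts_bin, oil, push_block, hammer, wrench, tub, jar, stone from where it was at the start of the episode above 0.04 m).
It also fails if it takes over 61 s, if anything falls off the work surface, if the arm or the gripper's body presses on something with over 40 N, if the wrist force passes 120 N, or if a joint passes its speed limit or range.

## Working session

There is one attempt and no reset: what is moved stays moved. The work goes in short steps, Python scripts to look and compute and a tool call to move; the robot and the scene stay as the last step left them, time stands still between calls to the robot, and variables do not carry over. Pictures are saved under pics/ and viewed, at most 10 in all, crops included, and the job is handed in when it is done.

Besides the shell and the picture viewer there is one more tool, called after "Emit:" in YAML: its name, and indented under it one key for each argument. apply_moves: Moves the arm, as the interface text tells. Its arguments: {"type":"object","properties":{"series":{"type":"string"},"grip":{"type":"number"},"newtons":{"type":"number"}},"required":["series"]}

```bash
mkdir -p pics; cat > h.py <<'E'
import numpy as np, cv2
from station import readout, cams, env
def K(name):
    i=cams.camera_info(name); m=np.array(i['mtx'],float)
    if 'rvec' in i:
        R=cv2.Rodrigues(np.array(i['rvec'],float))[0]; t=np.array(i['tvec'],float).ravel()
        return m,R,t
    s=readout.sense(); T=np.eye(4); T[:3,:3]=cv2.Rodrigues(np.array(s['ee_rot'],float))[0]; T[:3,3]=s['tcp_pos']
    W=np.linalg.inv(T@np.array(i['T_tool_cam'])); return m,W[:3,:3],W[:3,3]
def ray(c,uv,z):
    m,R,t=c; o=-R.T@t; d=R.T@np.linalg.inv(m)@np.array([uv[0],uv[1],1.]); return o+d*(z-o[2])/d[2]
def proj(c,P):
    m,R,t=c; q=m@(R@np.array(P,float)+t); return q[:2]/q[2]
E
python3 - <<'E'
from h import *
ims=[]
for n in ('scene','side','wrist'):
    c=K(n); im=cams.read_camera(n); cv2.imwrite(f'pics/{n}0.png',cv2.resize(im,(800,600))); np.savez(f'{n}0.npz',im=im,m=c[0],R=c[1],t=c[2]); print(n,-c[1].T@c[2],c[1][2])
s=readout.sense(); print(s['clock'],s['tcp_pos'],s['ee_rot'],s['finger_gap'],env.tcp_to_tips)
E
```

```text
scene [1.25329818 0.45006763 0.96367484] [-0.65877597 -0.25439538 -0.70802345]
side [ 0.08672037 -0.62720205  0.89740406] [ 0.3410133   0.64409709 -0.6847254 ]
wrist [0.2054962  0.59425209 0.37256139] [ 0.27031807 -0.13383985 -0.9534228 ]
0.15 [0.27550452 0.56058677 0.21860465] [-7.11321532e-01 -3.05970758e+00  1.64847692e-03] 0.999979862880261 0.014
```

View pics/scene0.png

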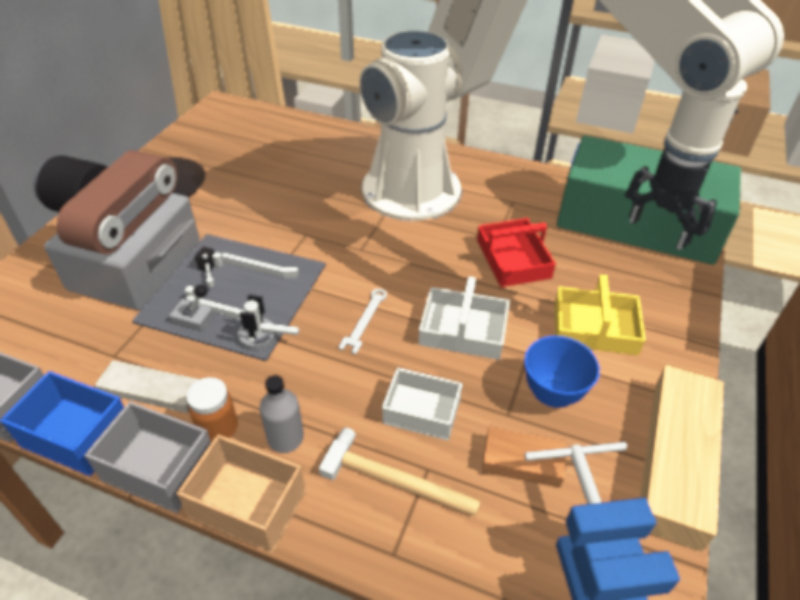

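View pics/side0.png

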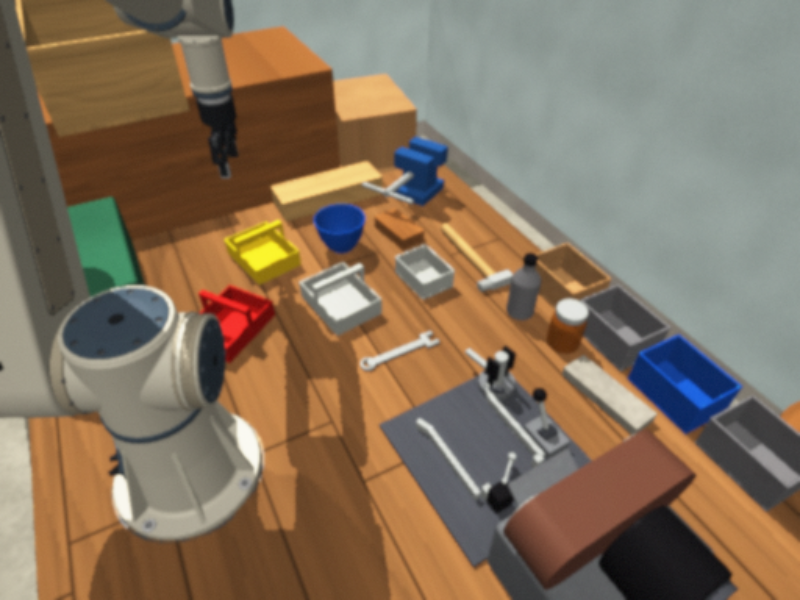

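The scene view shows the bay plate with front corners near (326,263) and (268,357). The grey strap-handled tray is at about (465,320), between the bin and the red decoy, and the wrench lies between tray and bay. In the side view the tray is at (340,297) and the plate's front corner is at (383,427).

```bash
python3 - <<'E'
from h import *
S=np.load('scene0.npz')['im'];D=np.load('side0.npz')['im']
def crop(im,x,y,w,h): return cv2.resize(im[y:y+h,x:x+w],(400,300),interpolation=cv2.INTER_CUBIC)
a=crop(S,80,145,133,100);b=crop(S,250,165,100,75);c=crop(D,240,215,160,120);d=crop(D,180,160,80,60)
cv2.imwrite('pics/comp.png',np.vstack([np.hstack([a,b]),np.hstack([c,d])]))
E
```

```text
(no output)
```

View pics/comp.png

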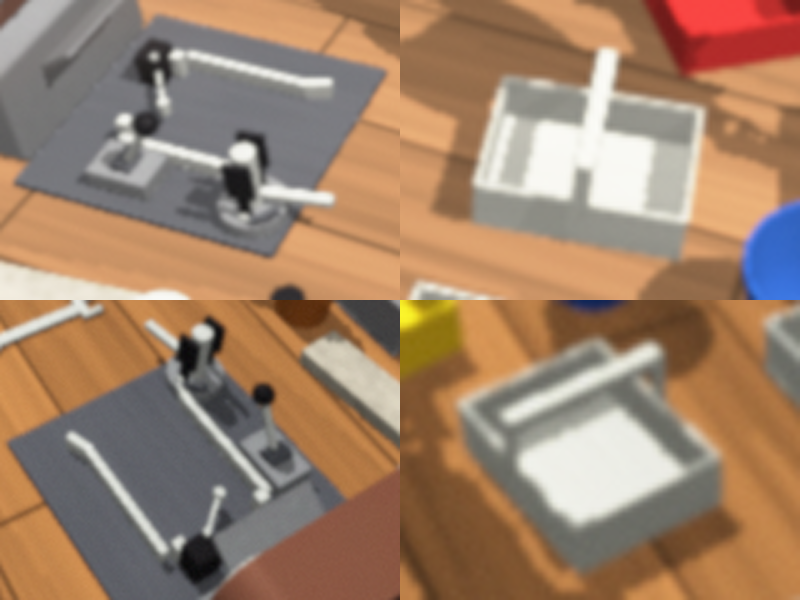

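The composite shows:
- **Plate:** corners in the top-left panel at (386,71), (272,255), (16,184) and (155,15).
- **Tray rim:** corners in the top-right panel at (500,77), (706,108), (688,222) and (474,185).
- **Handle:** runs from (608,50) to (587,168) in the top-right panel.
- **Toggle ball:** at (146,124) in the top-left panel.

```bash
cat >> h.py <<'E'
def L(n):
    z=np.load(n+'.npz'); return z['m'],z['R'],z['t']
def fit2(A,B):
    A=np.array(A);B=np.array(B);a=A.mean(0);b=B.mean(0);p=A-a;q=B-b
    th=np.arctan2((p[:,0]*q[:,1]-p[:,1]*q[:,0]).sum(),(p*q).sum());c,s=np.cos(th),np.sin(th);R=np.array([[c,-s],[s,c]])
    return th,R,b-R@a
E
python3 - <<'E'
from h import *
np.set_printoptions(precision=4,suppress=True)
S=L('scene0');D=L('side0')
fA=lambda u,v:(80+u*133/400,145+v/3); fB=lambda u,v:(250+(u-400)/4,165+v/4)
fC=lambda u,v:(240+u/2.5,215+(v-300)/2.5); fD=lambda u,v:(180+(u-400)/5,160+(v-300)/5)
g=[(-.14,.13),(.15,.13),(.15,-.17),(-.14,-.17)]
w=[ray(S,fA(*p),.008)[:2] for p in [(386,71),(272,255),(16,184),(155,15)]]
for idx in ([0,1,2,3],[0,1,2]):
    th,R,t=fit2([g[i] for i in idx],[w[i] for i in idx]); print('bay',th,t,[(R@g[i]+t-w[i])*1e3 for i in idx])
print('side corner',ray(D,fC(10,442),.008),w[0])
P=lambda x,y,z:np.r_[R@[x,y]+t,z]
print('ball',ray(S,fA(146,124),.1),ray(D,fC(264,393),.1),P(.105,-.017,.1))
print('catch',ray(D,fC(203,333),.1),ray(S,fA(243,150),.1),P(.105,.09,.1))
r=[(-.06,.08),(.06,.08),(.06,-.08),(-.06,-.08)]
ws=[ray(S,fB(*p),.045)[:2] for p in [(500,77),(706,108),(688,222),(474,185)]]
wd=[ray(D,fD(*p),.045)[:2] for p in [(605,340),(720,465),(580,525),(462,408)]]
print(np.array(ws),np.array(wd)); print('sides',[np.linalg.norm(ws[i]-ws[i-1]) for i in range(4)],[np.linalg.norm(wd[i]-wd[i-1]) for i in range(4)])
hs=[ray(S,fB(*p),.087)[:2] for p in [(606,50),(587,168)]];hd=[ray(D,fD(*p),.087)[:2] for p in [(655,350),(510,415)]]
print('handle',hs,hd,np.linalg.norm(hs[0]-hs[1]),np.linalg.norm(hd[0]-hd[1]))
for q in(hs,hd):
    d=q[1]-q[0];print(np.arctan2(d[1],d[0]),(q[0]+q[1])/2)
print('centres',np.mean(ws,0),np.mean(wd,0))
E
```

```text
bay 0.057946172827866724 [ 0.4856 -0.1923] [array([-2.9423,  0.4802]), array([1.627 , 2.4815]), array([ 1.9991, -3.4541]), array([-0.6837,  0.4924])]
bay 0.05590046256654705 [ 0.4853 -0.192 ] [array([-2.9885,  1.0508]), array([1.6146, 2.4599]), array([ 1.3739, -3.5107])]
side corner [ 0.3401 -0.0789  0.008 ] [ 0.3413 -0.0711]
ball [ 0.5882 -0.2056  0.1   ] [ 0.5908 -0.2083  0.1   ] [ 0.5911 -0.2032  0.1   ]
catch [ 0.582  -0.1053  0.1   ] [ 0.5832 -0.0988  0.1   ] [ 0.5851 -0.0963  0.1   ]
[[0.3624 0.1778]
 [0.3339 0.3389]
 [0.4527 0.3561]
 [0.4779 0.1983]] [[0.4568 0.3484]
 [0.4726 0.1868]
 [0.3637 0.1777]
 [0.3351 0.3254]]
sides [np.float64(0.11731302155032508), np.float64(0.16356913711259594), np.float64(0.12004161799607393), np.float64(0.15983930709780367)] [np.float64(0.12384128235800597), np.float64(0.16237906927955661), np.float64(0.109347829288394), np.float64(0.15042159248687545)]
handle [array([0.3441, 0.2563]), array([0.4673, 0.2796])] [array([0.4654, 0.2738]), array([0.3492, 0.2567])] 0.12540678506185207 0.11746462374559077
0.18692618912442585 [0.4057 0.268 ]
-2.995361972742396 [0.4073 0.2653]
centres [0.4067 0.2678] [0.407  0.2596]
```

Emit:
apply_moves:
  series: "-0.025 -0.021 0 0;-0.037 -0.031 0 0;-0.037 -0.031 0 0;-0.037 -0.031 0 0;-0.037 -0.031 0 0;-0.037 -0.030 0 0;-0.037 -0.030 0 0;0 0 0 -8.5;0 0 0 -8.5;0 0 0 -8.5"
  grip: 1

```text
clock: 1.15
tcp_pos: [0.4071, 0.2673, 0.2191]
ee_rot: [-0.011, -3.141, 0.0]
wrist_force: [0.3, 0.2, -0.2]
finger_gap: 1.001
gripper_force: 0.0
```

Emit:
apply_moves:
  series: "0 0 0 -5.4;0 0 0 -5.3;0 0 0 0;0 0 0 0"

```text
clock: 1.55
tcp_pos: [0.4068, 0.2679, 0.2191]
ee_rot: [0.27, -3.13, 0.0]
wrist_force: [-0.6, 0.0, 0.0]
finger_gap: 1.003
gripper_force: 0.0
```

```bash
cat >> h.py <<'E'
def snap(n,f,view=True):
    c=K(n); im=cams.read_camera(n); np.savez(f+'.npz',im=im,m=c[0],R=c[1],t=c[2])
    if view: cv2.imwrite('pics/'+f+'.png',cv2.resize(im,(800,600)))
    return c,im
def yaw(): # angle of tool y, world deg
    R=cv2.Rodrigues(np.array(readout.sense()['ee_rot'],float))[0]; return np.degrees(np.arctan2(R[1,1],R[0,1])),R
def to(p,ydeg=None):
    s=readout.sense(); a,R=yaw(); print('clock',s['clock'],'tcp',s['tcp_pos'].round(4) if hasattr(s['tcp_pos'],'round') else s['tcp_pos'],'yaw',a)
    print('tool shift',(R.T@(np.array(p)-s['tcp_pos'])).round(4),'turn',None if ydeg is None else a-ydeg)
E
python3 -c "
from h import *
snap('wrist','w1'); to([.4065,.2675,.077],100)"
```

```text
clock 1.6 tcp [0.4068 0.2679 0.2191] yaw 99.88496930127302
tool shift [ 0.0004 -0.0004  0.1421] turn -0.1150306987269829
```

View pics/w1.png

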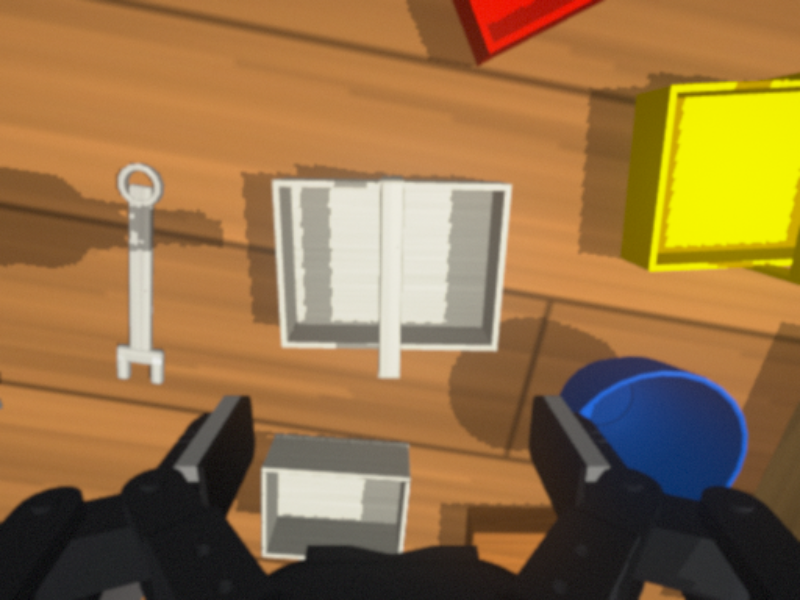

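The wrist view shows the tray square to the tool. Its handle runs from (391,180) to (389,377), and the rim corners are (273,181), (511,185), (497,350) and (283,347).

```bash
python3 - <<'E'
from h import *
W=L('w1'); k=.64
h=[ray(W,(u*k,v*k),.089)[:2] for u,v in [(391,180),(389,377)]]
r=[ray(W,(u*k,v*k),.045)[:2] for u,v in [(273,181),(511,185),(497,350),(283,347)]]
d=h[1]-h[0]; print(h,np.linalg.norm(d),np.degrees(np.arctan2(d[1],d[0])),np.mean(h,0)); print(np.array(r),np.mean(r,0),[np.linalg.norm(r[i]-r[i-1]) for i in range(4)])
for i,j in((0,1),(3,2),(3,0),(2,1)): e=r[j]-r[i];print(np.degrees(np.arctan2(e[1],e[0])))
E
```

```text
[array([0.34219296, 0.25621965]), array([0.46540216, 0.27631593])] 0.12483735937985264 9.263768247141556 [0.40379756 0.26626779]
[[0.35819016 0.1792477 ]
 [0.33351532 0.33608966]
 [0.45089813 0.35511978]
 [0.47572012 0.19817744]] [0.40458093 0.26715864] [np.float64(0.11904464827206246), np.float64(0.15877105650192672), np.float64(0.11891538923774254), np.float64(0.1588931386437636)]
98.94065765973751
98.98745116059145
-170.85034637701273
-170.79132263708067
```

Emit:
apply_moves:
  series: "0.003 -0.0006 0.02 0.9;0 0 0.035 0;0 0 0.035 0;0 0 0.03 0;0 0 0.015 0;0 0 0.007 0;0 0 0 0"

```text
clock: 2.3
tcp_pos: [0.4037, 0.2667, 0.0766]
ee_rot: [0.248, -3.131, 0.001]
wrist_force: [0.7, -0.7, -0.5]
finger_gap: 0.998
gripper_force: 0.0
```

Emit:
apply_moves:
  series: "0 0 0 0;0 0 0 0;0 0 0 0;0 0 0 0;0 0 0 0;0 0 0 0"
  grip: -1
  newtons: 70

```text
clock: 2.9
tcp_pos: [0.4042, 0.2669, 0.0774]
ee_rot: [-0.25, 3.131, 0.0]
wrist_force: [-0.2, -0.1, 0.7]
finger_gap: -0.0
gripper_force: 0.0
```

```bash
python3 -c "
from h import *
to([.404,.2668,.20],93.2); s=readout.sense(); print(s['finger_gap'],s['gripper_force'],s['wrist_force'])"
```

```text
clock 2.9 tcp [0.4042 0.2669 0.0774] yaw 99.12542577502022
tool shift [ 2.000e-04 -1.000e-04 -1.226e-01] turn 5.925425775020216
-0.00017268286452549423 0.0 [-0.2449924  -0.07498452  0.73077194]
```

```bash
python3 - <<'E'
from h import *
c,im=snap('wrist','w2',False); c2,s=snap('side','s2',False)
cv2.imwrite('pics/c2.png',np.hstack([cv2.resize(im,(400,300)),cv2.resize(s[120:240,150:310],(400,300),interpolation=cv2.INTER_CUBIC)]))
E
```

```text
(no output)
```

View pics/c2.png

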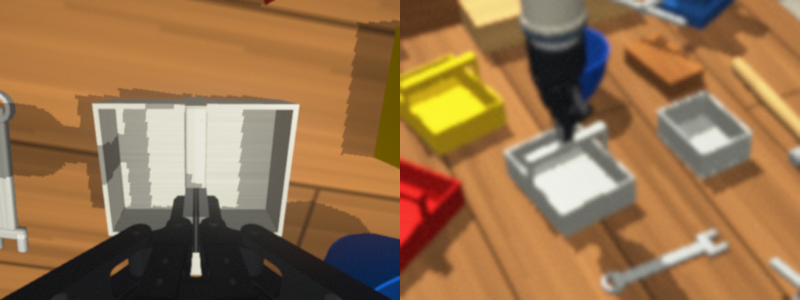

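The wrist half shows the fingers together at about (195,220) with the handle running under them. The opening reads shut, which doesn't fit a 14 mm bar between the pads, so I'll lift slightly and check for weight.

Emit:
apply_moves:
  series: "0 0 -0.005 0;0 0 -0.01 0;0 0 -0.01 0;0 0 0 0;0 0 0 0;0 0 0 0"

```text
clock: 3.6
tcp_pos: [0.404, 0.2668, 0.1022]
ee_rot: [0.25, -3.132, 0.0]
wrist_force: [-0.1, -0.3, -0.5]
finger_gap: 0.003
gripper_force: 0.0
```

```bash
python3 - <<'E'
from h import *
c,im=snap('wrist','w3',False); print(readout.sense()['wrist_force'],readout.sense()['tcp_pos'])
cv2.imwrite('pics/c3.png',cv2.resize(im[100:384,100:400],(632,600),interpolation=cv2.INTER_CUBIC))
E
```

```text
[-0.05945365 -0.06533677  0.06930837] [0.40385637 0.26675757 0.10198465]
```

View pics/c3.png

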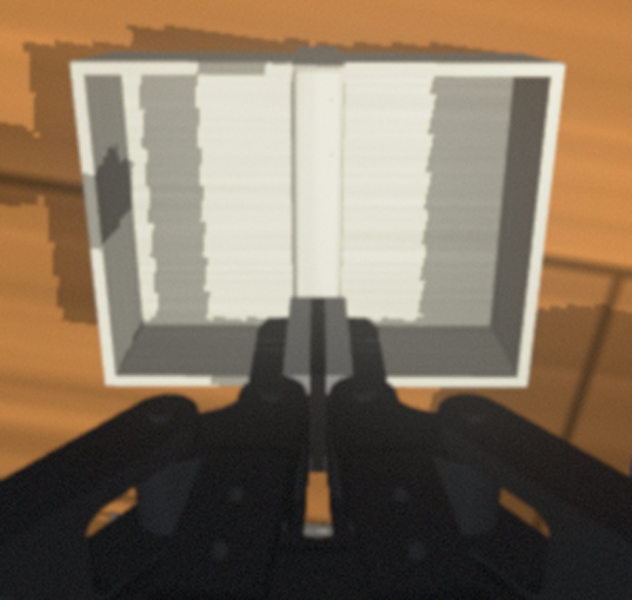

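The fingers are shut above the handle, tips at about crop (318,297), with no grip. I'll check where the tips really are against the TCP.

```bash
python3 - <<'E'
from h import *
W=L('w3'); s=readout.sense(); p=s['tcp_pos']; print(s['finger_gap'],np.degrees(np.linalg.norm(s['ee_rot'])), cams.camera_info('wrist')['T_tool_cam'])
a,R=yaw()
for dz in (-.02,-.01,0,.014,.025): print(dz,proj(W,p+R@[0,0,dz]),proj(W,p+R@[.011,0,dz]))
print('tip seen',100+318*300/632,100+297*284/600, 'pad edges px', 100+287*300/632,100+347*300/632)
S,im=snap('scene','s3',False); D,im2=snap('side','d3',False)
a=[proj(S,p+R@[0,0,.014]),proj(D,p+R@[0,0,.014])]; print(a)
o=[]
for i,q in zip((im,im2),a):
    u,v=map(int,q); cv2.circle; o.append(cv2.resize(i[v-30:v+30,u-40:u+40],(400,300),interpolation=cv2.INTER_CUBIC)); print(q-[u-40,v-30])
cv2.imwrite('pics/c4.png',np.hstack(o))
E
```

```text
5.590573352158849e-05 179.98001060766376 [[ 6.73908665e-05 -9.53276739e-01 -3.02098420e-01  7.81070903e-02]
 [ 9.99999423e-01 -2.59606189e-04  1.04226751e-03 -5.77292238e-04]
 [-1.07199599e-03 -3.02098316e-01  9.53276171e-01 -1.54025619e-01]
 [ 0.00000000e+00  0.00000000e+00  0.00000000e+00  1.00000000e+00]]
-0.02 [251.21011019 265.34008021] [251.22936459 245.29460221]
-0.01 [251.14018317 255.58773263] [251.15679857 236.54813326]
0 [251.07807208 246.92543242] [251.09250481 228.79873027]
0.014 [251.00193336 236.30677313] [251.01389676 219.32400786]
0.025 [250.94944372 228.98632475] [250.95983661 212.80807429]
tip seen 250.9493670886076 240.58 pad edges px 236.23417721518987 264.7151898734177
[array([299.03057885, 190.97451068]), array([215.6816253, 176.2020942])]
[40.03057885 30.97451068]
[40.6816253 30.2020942]
```

View pics/c4.png

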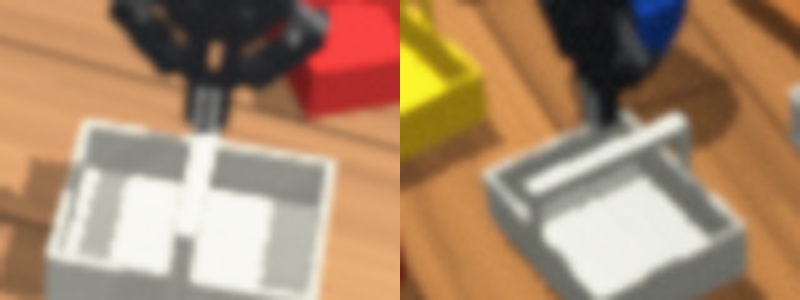

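Both views show the tips roughly 10 mm or more above the predicted points: scene tip at crop (205,131), side tip at crop (202,123). I'll triangulate.

```bash
python3 - <<'E'
from h import *
S=L('s3');D=L('d3')
def P(c): return c[0]@np.c_[c[1],c[2]]
a=np.array([299-40+205/5,190-30+131/5]);b=np.array([215-40+202/5,176-30+123/5])
X=cv2.triangulatePoints(P(S),P(D),a,b).ravel();X=X[:3]/X[3];print(X,proj(S,X)-a,proj(D,X)-b,readout.sense()['tcp_pos'])
# handle bar mid top triangulation check on initial pics
E
```

```text
[0.40575056 0.26852091 0.11086034] [ 0.08980815 -0.06210607] [0.10358166 0.06642989] [0.40386935 0.26675918 0.10188846]
```

The tips triangulate to z≈0.111 with the TCP at 0.102, so they stand about 9 mm behind the reported TCP, not 14 mm ahead of it. The fingers closed over the bar. I'll open, go about 23 mm lower and close again.

Emit:
apply_moves:
  series: "0 0 0 0;0 0 0 0;0 0 0 0;0 0 0 0;0 0 0 0;0 0 0.015 0;0 0 0.018 0;0 0 0.01 0;0 0 0.005 0;0 0 0 0"
  grip: 1

```text
clock: 4.75
tcp_pos: [0.4038, 0.2667, 0.0537]
ee_rot: [0.25, -3.131, 0.001]
wrist_force: [0.4, -0.1, 0.5]
finger_gap: 0.997
gripper_force: 0.0
```

Emit:
apply_moves:
  series: "0 0 0 0;0 0 0 0;0 0 0 0;0 0 0 0;0 0 0 0;0 0 0 0"
  grip: -1
  newtons: 70

```text
clock: 5.35
tcp_pos: [0.4043, 0.2669, 0.0546]
ee_rot: [-0.25, 3.131, 0.0]
wrist_force: [-0.5, -1.1, 5.1]
finger_gap: 0.145
gripper_force: 68.8
```

Emit:
apply_moves:
  series: "0 0 -0.008 0;0 0 -0.02 0;0 0 -0.025 0;0 0 -0.025 2;0 0 -0.02 2;0 0 -0.002 1.9;0 -0.015 0 0;-0.006 -0.03 0 0;-0.01 -0.035 0 0;-0.01 -0.035 0 0"

```text
clock: 6.35
tcp_pos: [0.4356, 0.1516, 0.1537]
ee_rot: [0.091, -3.139, 0.001]
wrist_force: [0.6, -0.1, -4.3]
finger_gap: 0.147
gripper_force: 68.8
```

Emit:
apply_moves:
  series: "-0.01 -0.035 0 0;-0.01 -0.035 0 0;-0.01 -0.035 0 0;0 -0.025 0 0;0 -0.012 0 0;0 -0.006 0 0;0 0 0 0;0 0 0 0;0 0 0 0"

```text
clock: 7.25
tcp_pos: [0.4746, 0.0083, 0.1541]
ee_rot: [0.09, -3.14, -0.0]
wrist_force: [-0.1, -0.7, -4.5]
finger_gap: 0.146
gripper_force: 68.8
```

```bash
python3 -c "
from h import *
snap('wrist','w5'); snap('scene','s5',False); snap('side','d5',False); to([.483,-.1475,.0626],93.25)"
```

```text
clock 7.4 tcp [0.4748 0.0081 0.1542] yaw 93.29197706657637
tool shift [ 0.0007 -0.1558  0.0916] turn 0.04197706657636502
```

View pics/w5.png

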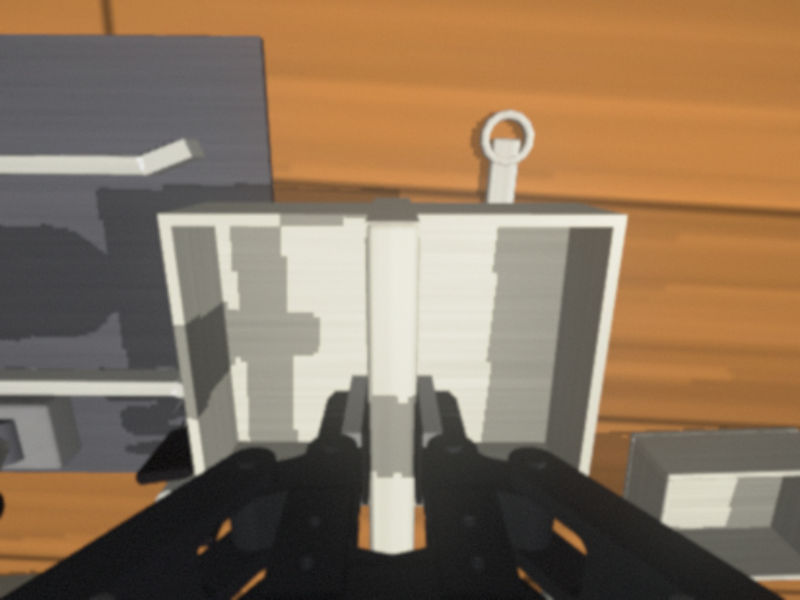

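The wrist view shows:
- **Plate:** top edge (0,36) to corner (263,38); lower edge at about v 471.
- **Rails:** inner top edges at about v 172 (x=-65) and v 381 (x=+65). The flare begins at about (139,172).
- **Tray:** rim far corners at (160,215) and (627,215).

```bash
python3 - <<'E'
from h import *
np.set_printoptions(precision=4,suppress=True)
W=L('w5');k=.64
r=lambda u,v,z:ray(W,(u*k,v*k),z)[:2]
def ang(a,b): e=b-a; return np.degrees(np.arctan2(e[1],e[0]))
for n,p,q,z in(('edge-140',(2,36),(262,38),.008),('railL',(2,170),(138,173),.028),('railR',(2,381),(178,383),.028),('edge150',(60,472),(160,471),.008),('front',(263,40),(272,200),.008)):
    a,b=r(*p,z),r(*q,z); print(n,a,b,ang(a,b))
print('flare',r(140,173,.028))
print('tray rim',r(160,215,.145),r(627,215,.145),ang(r(160,215,.145),r(627,215,.145)),np.linalg.norm(r(160,215,.145)-r(627,215,.145)))
print('handle mid cols',r(367,217,.189),r(418,217,.189))
E
```

```text
edge-140 [ 0.3446 -0.2176] [ 0.3372 -0.0725] 92.91834253624397
railL [ 0.4161 -0.2155] [ 0.4133 -0.1391] 92.07326061099155
railR [ 0.549  -0.2403] [ 0.544  -0.1267] 92.5426508235997
edge150 [ 0.6327 -0.2288] [ 0.6276 -0.1548] 93.91987463425869
front [ 0.3382 -0.0719] [ 0.4259 -0.0685] 2.2600951780836813
flare [ 0.4133 -0.138 ]
tray rim [ 0.4198 -0.0737] [0.4107 0.0841] 93.28865736319035 0.15800876075612072
handle mid cols [ 0.4111 -0.0019] [0.4104 0.0107]
```

Emit:
apply_moves:
  series: "0.002 -0.015 0 0.3;0.002 -0.03 0 0;0 -0.035 0 0;0 -0.035 0 0;0 -0.022 0 0;0 -0.012 0 0;0 -0.005 0 0;0 0 0 0;0 0 0 0"

```text
clock: 8.3
tcp_pos: [0.4786, -0.1456, 0.1541]
ee_rot: [0.081, -3.14, -0.001]
wrist_force: [-0.7, 0.6, -4.0]
finger_gap: 0.147
gripper_force: 68.9
```

Emit:
apply_moves:
  series: "0 0 0.015 0;0 0 0.02 0;0 0 0.02 0;0 0 0.015 0;0 0 0.01 0;0 0 0.005 0;0 0 0.003 0;0 0 0.002 0;0 0 0 0"

```text
clock: 9.2
tcp_pos: [0.479, -0.1466, 0.0645]
ee_rot: [-0.08, 3.14, -0.0]
wrist_force: [-0.1, 0.1, -4.4]
finger_gap: 0.15
gripper_force: 68.8
```

```bash
python3 - <<'E'
from h import *
to([.4711-.0012,-.2205+.0247,.0632],93.0)
c,im=snap('wrist','w6'); 
E
```

```text
clock 9.2 tcp [ 0.479  -0.1466  0.0645] yaw 92.93008111267334
tool shift [ 0.0116 -0.0487  0.0013] turn -0.06991888732666496
```

View pics/w6.png

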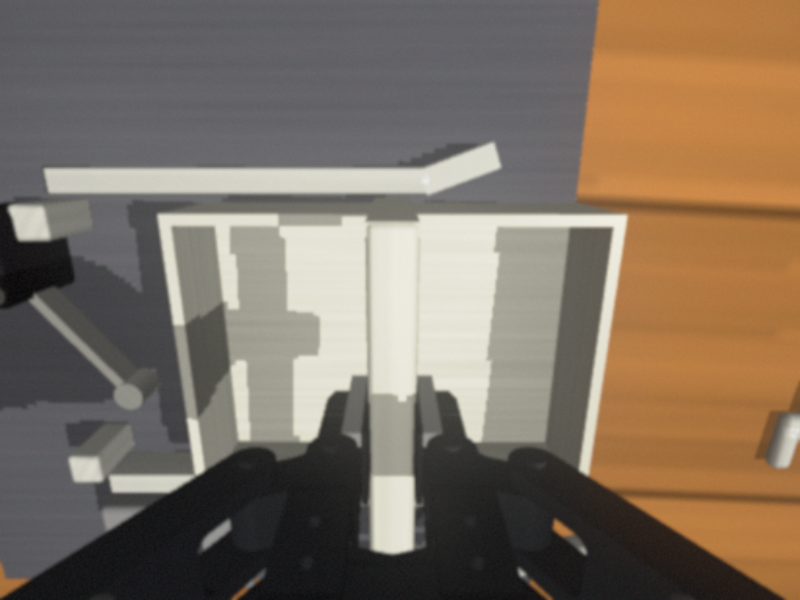

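The view shows the tray hanging between the rails:
- **Left rail:** inner edge from (48,193) to (425,194), with the flare beginning at (427,193).
- **Right rail:** top strip at about (112–195, 474–490).
- **Lever:** roller at (128,396), clear of the tray's edge at u≈175.

```bash
python3 - <<'E'
from h import *
np.set_printoptions(precision=4,suppress=True)
W=L('w6');k=.64
a=np.radians(3.0);B=np.array([[np.cos(a),np.sin(a)],[-np.sin(a),np.cos(a)]])
r=lambda u,v,z:B@ray(W,(u*k,v*k),z)[:2]
print('tcp',B@readout.sense()['tcp_pos'][:2])
print('railL in',r(48,193,.028),r(425,194,.028),'railR',r(112,474,.028),r(190,474,.028))
print('tray rim',r(160,214,.0555),r(627,214,.0555),r(197,474,.0555))
print('roller',r(128,396,.034),'front edge',r(590,100,.008),r(580,198,.008))
E
```

```text
tcp [ 0.4707 -0.1715]
railL in [ 0.4057 -0.3055] [ 0.4063 -0.1587] railR [ 0.5347 -0.3036] [ 0.5348 -0.2669]
tray rim [ 0.4108 -0.2499] [ 0.411  -0.0922] [ 0.5143 -0.2503]
roller [ 0.4906 -0.2855] front edge [ 0.3705 -0.0909] [ 0.4095 -0.0903]
```

Emit:
apply_moves:
  series: "0 0 0.0015 0;0 0 0.001 0;0 -0.008 0 0;0 -0.01 0 0;0 -0.01 0 0;0 -0.01 0 0;0 -0.005 0 0;0 0 0 0"

```text
clock: 10.05
tcp_pos: [0.4819, -0.1901, 0.0626]
ee_rot: [-0.079, 3.139, -0.001]
wrist_force: [-0.7, 1.0, 3.9]
finger_gap: 0.148
gripper_force: 70.2
```

Emit:
apply_moves:
  series: "0 -0.003 0 0;0 -0.002 0 0;0 -0.001 0 0;0 0 0 0"

```text
clock: 10.45
tcp_pos: [0.482, -0.195, 0.0626]
ee_rot: [-0.079, 3.139, 0.001]
wrist_force: [-0.4, 7.0, 6.9]
finger_gap: 0.146
gripper_force: 70.5
```

Emit:
apply_moves:
  series: "0 -0.001 0 0;0 -0.001 0 0;0 0 0 0"

```text
clock: 10.75
tcp_pos: [0.4821, -0.1968, 0.0626]
ee_rot: [-0.079, 3.139, 0.001]
wrist_force: [0.5, 8.0, 7.6]
finger_gap: 0.144
gripper_force: 70.6
```

Emit:
apply_moves:
  series: "0 -0.001 0 0;0 -0.001 0 0;0 0 0 0"

```text
clock: 11.05
tcp_pos: [0.482, -0.1974, 0.0626]
ee_rot: [-0.078, 3.14, 0.005]
wrist_force: [0.7, 16.7, 9.4]
finger_gap: 0.145
gripper_force: 71.2
```

The tray is against the stops at about 17 N. Next: release, rise, and go above the catch.

Emit:
apply_moves:
  series: "0 0 0 0;0 0 0 0;0 0 0 0;0 0 0 0;0 0 0 0;0 0 -0.02 0;0 0 -0.04 0;0 0 -0.04 0;0 0 -0.035 0;0 0 0 0"
  grip: 1

```text
clock: 12.05
tcp_pos: [0.4842, -0.2008, 0.2015]
ee_rot: [-0.08, 3.133, -0.005]
wrist_force: [-0.5, -0.8, 0.5]
finger_gap: 0.998
gripper_force: 0.0
```

Emit:
apply_moves:
  series: "-0.025 0.022 0 0;-0.04 0.035 0 0;-0.04 0.035 0 0;0 0 0 8.5;0 0 0 8.5;0 0 0 8.5;0 0 0 8.5;0 0 0 8.5;0 0 0 8.5;0 0 0 8.5"

```text
clock: 13.05
tcp_pos: [0.5766, -0.1067, 0.1957]
ee_rot: [-1.497, -2.761, 0.001]
wrist_force: [0.3, -0.1, 0.2]
finger_gap: 1.004
gripper_force: 0.0
```

Emit:
apply_moves:
  series: "0 0 0 8.5;0 0 0 8.5;0 0 0 8.5;0 0 0 8.5;0 0 0 6.3;0 0 0 0;0 0 0 0;0 0 0 0"

```text
clock: 13.85
tcp_pos: [0.5769, -0.1067, 0.1963]
ee_rot: [-2.348, -2.087, 0.001]
wrist_force: [0.2, 1.4, -0.2]
finger_gap: 1.0
gripper_force: 0.0
```

```bash
python3 - <<'E'
from h import *
to([.5815,-.1003,.052],-6.8); c,im=snap('wrist','w7'); snap('scene','s7',False); snap('side','d7',False)
S=L('scene0');D=L('side0')
e1=ray(S,(80+332*133/400,145+199/3),.041);e2=ray(D,(240+148/2.5,215+22/2.5),.041);print('arm end',e1,e2)
for z in(.08,.101): print(proj(c,[.5815,-.1003,z])/.64)
E
```

```text
clock 13.85 tcp [ 0.5769 -0.1067  0.1963] yaw -6.731070103791001
tool shift [0.0068 0.0039 0.1443] turn 0.06892989620899925
arm end [ 0.5629313  -0.01947064  0.041     ] [ 0.56714556 -0.01893241  0.041     ]
[399.07901082 282.69279759]
[399.61482312 292.39447078]
```

View pics/w7.png

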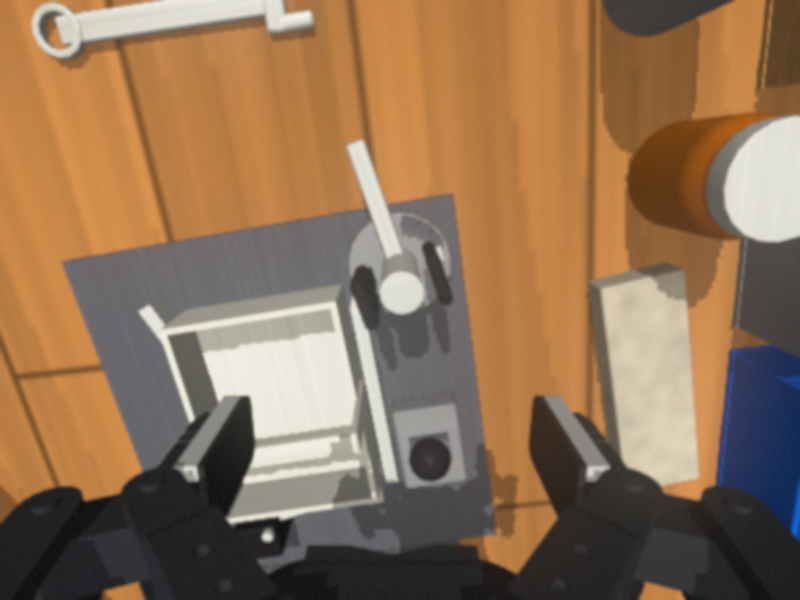

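The wrist view shows the catch post top at (402,292) and its tabs at (366,297) and (438,273). The arm end is at (357,147), which means the arm opens about 10° counter-clockwise of the bay's y. The tray is home, and the ball is at (430,457).

```bash
python3 - <<'E'
from h import *
np.set_printoptions(precision=4,suppress=True)
W=L('w7');r=lambda u,v,z:ray(W,(u*.64,v*.64),z)[:2]
e=r(357,147,.046);p=r(402,292,.103);print('arm end',e,'post',p,np.degrees(np.arctan2(*(e-p)[::-1])),np.linalg.norm(e-p))
print('tabs tops',r(432,246,.101),r(449,300,.101),'|',r(360,270,.101),r(371,325,.101))
print('ball',r(430,457,.1))
q=np.array([.5815,-.1003]);print('pred arm end',q+.085*np.array([np.cos(np.radians(102.8)),np.sin(np.radians(102.8))]))
print('tray rim',[r(*x,.053) for x in((165,332),(333,301),(382,500))])
a=np.radians(3);B=np.array([[np.cos(a),np.sin(a)],[-np.sin(a),np.cos(a)]])
for x in((165,332),(333,301),(382,500)):print(B@r(*x,.053)-[.4705,-.2206])
E
```

```text
arm end [ 0.5652 -0.0219] post [ 0.5828 -0.0997] 102.7881235086343 0.07970946849254955
tabs tops [ 0.6013 -0.0771] [ 0.6078 -0.1077] | [ 0.5618 -0.0855] [ 0.5636 -0.1171]
ball [ 0.5882 -0.2066]
pred arm end [ 0.5627 -0.0174]
tray rim [array([ 0.4225, -0.1228]), array([ 0.5369, -0.1145]), array([ 0.5495, -0.273 ])]
[-0.055   0.0759]
[0.0597 0.0782]
[ 0.0639 -0.0808]
```

Emit:
apply_moves:
  series: "0 0 0.01 -6.5;0 0 0.02 -6.5;0 0 0.01 -6.5;0.0055 0.0065 0.0 0;0 0 0.02 0;0 0 0.03 0;0 0 0.025 0;0 0 0.018 0;0 0 0.008 0;0 0 0 0"

```text
clock: 15.0
tcp_pos: [0.5822, -0.0995, 0.0553]
ee_rot: [-1.965, -2.45, 0.001]
wrist_force: [-0.3, 0.3, 0.0]
finger_gap: 1.0
gripper_force: 0.0
```

Emit:
apply_moves:
  series: "0 0 0.003 0;0 0 0 0;0 0 0 0;0 0 0 0;0 0 0 0;0 0 0 0"
  grip: -1
  newtons: 40

```text
clock: 15.6
tcp_pos: [0.583, -0.1001, 0.0548]
ee_rot: [1.963, 2.451, 0.001]
wrist_force: [-4.0, 0.3, 15.0]
finger_gap: 0.418
gripper_force: 39.0
```

Emit:
apply_moves:
  series: "0 0 -0.002 0;0 0 -0.001 0;0 0 0 0"

```text
clock: 15.9
tcp_pos: [0.5827, -0.1, 0.0554]
ee_rot: [1.963, 2.451, 0.001]
wrist_force: [4.6, -1.6, -10.1]
finger_gap: 0.403
gripper_force: 42.9
```

```bash
python3 - <<'E'
from h import *
c,im=snap('wrist','w8',False); snap('side','d8',False); s,_=snap('scene','s8',False)
st=readout.sense();print(st['wrist_force'],st['torque'],st['finger_gap'])
W=L('w8'); hsv=cv2.cvtColor(im,cv2.COLOR_BGR2HSV)
a,R=yaw();p=st['tcp_pos']
for z in(.101,.08): print(z,proj(W,[p[0],p[1],z]), proj(W,p*[1,1,0]+[0,0,z]+R@[0,.02,0]))
E
```

```text
[  4.91134233  -2.28389193 -12.31506736] [-0.24068387 -1.08330174  0.06147922] 0.4064915833586283
0.101 [251.98171164 295.237334  ] [300.15067332 295.25463731]
0.08 [251.7649241  268.66160792] [293.35659985 268.67446125]
```

Emit:
apply_moves:
  series: "0 0 0.001 -3;0 0 0.0005 -6;0 0 0 -7;0 0 0 -7;0 0 0 -7;0 0 0 -7;0 0 0 -7;0 0 0 -7;0 0 0 0"

```text
clock: 16.95
tcp_pos: [0.5822, -0.1004, 0.0552]
ee_rot: [0.713, 3.059, -0.001]
wrist_force: [-2.4, -4.2, 6.4]
finger_gap: 0.405
gripper_force: 45.5
```

Emit:
apply_moves:
  series: "0 0 0 -7;0 0 0 -7;0 0 0 -7;0 0 0 -5;0 0 0 -3;0 0 0 0;0 0 0 0"

```text
clock: 17.65
tcp_pos: [0.5821, -0.1008, 0.0552]
ee_rot: [0.067, -3.141, 0.002]
wrist_force: [-3.8, -6.8, 7.0]
finger_gap: 0.404
gripper_force: 45.5
```

```bash
python3 - <<'E'
from h import *
to([.582,-.1,.055],93); s=readout.sense();print(s['wrist_force'],s['torque'],s['finger_gap'],s['joints'])
E
```

```text
clock 17.65 tcp [ 0.5821 -0.1008  0.0552] yaw 92.45763178097022
tool shift [0.0001 0.0008 0.0002] turn -0.5423682190297825
[-3.82180391 -6.79558427  7.04923176] [-1.0068769   0.51190028 -0.0070224 ] 0.4043774159736186 [-1.73216514e-01  4.99965330e-01  1.82971159e+00 -1.74612273e-03
  8.11772888e-01 -1.78570491e+00]
```

Emit:
apply_moves:
  series: "0 0 0 -1.5;0 0 0 -1.5;0 0 0 0;0 0 0 0"

```text
clock: 18.05
tcp_pos: [0.5821, -0.1008, 0.0552]
ee_rot: [0.146, -3.138, 0.001]
wrist_force: [-3.0, -6.8, 6.4]
finger_gap: 0.404
gripper_force: 46.5
```

```bash
python3 - <<'E'
from h import *
to([.582,-.1,.055],93); s=readout.sense();print(s['wrist_force'],s['torque'])
E
```

```text
clock 18.05 tcp [ 0.5821 -0.1008  0.0552] yaw 95.31843501354528
tool shift [0.0001 0.0008 0.0002] turn 2.318435013545283
[-2.97723339 -6.76251071  6.41130152] [-1.1339844   0.52414001 -1.02368372]
```

Emit:
apply_moves:
  series: "0 0 0 0;0 0 0 0;0 0 0 0;0 0 0 0;0 0 -0.01 0;0 0 -0.03 0;0 0 -0.04 0;0 0 -0.04 0;0 0 -0.03 0;0 0 0 0"
  grip: 1

```text
clock: 19.05
tcp_pos: [0.585, -0.1002, 0.2099]
ee_rot: [-0.154, 3.13, -0.003]
wrist_force: [0.0, 0.3, -0.7]
finger_gap: 0.995
gripper_force: 0.0
```

```bash
python3 - <<'E'
from h import *
np.set_printoptions(precision=4,suppress=True)
to([.582,-.1,.2],93)
c,im=snap('wrist','w9',False)
g=cv2.cvtColor(im,cv2.COLOR_BGR2GRAY); sat=cv2.cvtColor(im,cv2.COLOR_BGR2HSV)[...,1]
a=np.radians(3);B=np.array([[np.cos(a),np.sin(a)],[-np.sin(a),np.cos(a)]])
q=np.array([.582,-.1]);bx=B[0];by=B[1]
# brightness profile across y_b along the arm, closed hypothesis, z=.046
for x in(-.03,-.05,-.07,-.08,-.09):
    row=[]
    for y in np.arange(-.024,.0241,.003):
        w=q+x*bx+y*by; u,v=proj(c,[*w,.046]); row.append(int(g[int(round(v)),int(round(u))]) if 0<=v<384 and 0<=u<512 else -1)
    print(x,row)
# dark tab blobs
dark=((g<45)).astype(np.uint8); n,l,st,ce=cv2.connectedComponentsWithStats(dark)
for i in range(1,n):
    if 60<st[i,4]<4000: print(st[i],ce[i],ray(c,ce[i],.101)[:2],B@(ray(c,ce[i],.101)[:2]-q))
print('post px',proj(c,[*q,.101]))
E
```

```text
clock 19.05 tcp [ 0.585  -0.1002  0.2099] yaw 95.62035565381603
tool shift [0.0031 0.0005 0.0098] turn 2.620355653816034
-0.03 [111, 124, 115, 112, 108, 157, 192, 223, 224, 218, 168, 167, 170, 170, 164, 123, 111]
-0.05 [128, 127, 135, 234, 168, 120, 193, 225, 225, 220, 118, 118, 115, 117, 114, 116, 114]
-0.07 [172, 174, 181, 235, 154, 118, 196, 225, 227, 220, 118, 113, 114, 112, 114, 115, 111]
-0.08 [178, 178, 181, 234, 181, 116, 181, 225, 225, 225, 123, 114, 114, 115, 115, 114, 114]
-0.09 [172, 172, 172, 231, 204, 119, 120, 118, 119, 119, 119, 117, 115, 117, 115, 114, 113]
[  23    0   45   35 1048] [44.7557 14.1384] [ 0.4613 -0.2694] [-0.1294 -0.1628]
[117 169  28  26 341] [131.0968 183.4633] [ 0.5887 -0.2073] [ 0.0011 -0.1075]
post px [251.5857 187.6213]
```

The arm bar profile is centred on the axis line and ends at 85 mm, just in front of the tray rim, so the catch is closed. Now the toggle: fingers shut, pushing from the ball's +y side.

Emit:
apply_moves:
  series: "0 0 0 2.6;0.002 -0.02 0 0;0 -0.03 0 0;0 -0.015 0 0;0 0 0 0;0 0 0 0;0 0 0 0;0 0 0.02 0;0 0 0.02 0;0 0 0 0"
  grip: -1

```text
clock: 20.1
tcp_pos: [0.5819, -0.1634, 0.1618]
ee_rot: [0.084, -3.136, -0.002]
wrist_force: [-0.5, 0.9, -0.1]
finger_gap: -0.002
gripper_force: 0.0
```

```bash
python3 - <<'E'
from h import *
to([.5864,-.165,.076],93)
c,im=snap('side','d10',False); g=cv2.cvtColor(im,cv2.COLOR_BGR2GRAY)
S,ims=snap('scene','s10',False); gs=cv2.cvtColor(ims,cv2.COLOR_BGR2GRAY)
a=np.radians(3);B=np.array([[np.cos(a),np.sin(a)],[-np.sin(a),np.cos(a)]]);q=np.array([.582,-.1])
for n,cc,gg in(('side',c,g),('scene',S,gs)):
    for x in(-.008,0,.008):
        print(n,x,[int(gg[tuple(np.round(proj(cc,[*(q+x*B[0]+y*B[1]),.099])).astype(int)[::-1])]) for y in np.arange(-.036,.0361,.003)])
E
```

```text
clock 20.1 tcp [ 0.5819 -0.1634  0.1618] yaw 93.07427681995318
tool shift [-0.0048 -0.0019  0.0857] turn 0.0742768199531838
side -0.008 [16, 15, 14, 17, 26, 66, 101, 115, 158, 200, 190, 214, 208, 171, 176, 85, 29, 23, 28, 28, 80, 124, 124, 133, 132]
side 0 [39, 14, 14, 21, 27, 48, 103, 128, 172, 213, 219, 220, 220, 219, 207, 142, 142, 44, 33, 33, 78, 117, 117, 127, 126]
side 0.008 [103, 65, 62, 28, 29, 55, 101, 118, 146, 194, 191, 210, 207, 207, 190, 130, 130, 48, 37, 37, 76, 103, 113, 125, 122]
scene -0.008 [230, 238, 189, 152, 111, 140, 97, 178, 234, 245, 246, 247, 247, 246, 240, 225, 208, 171, 118, 75, 71, 139, 214, 223, 194]
scene 0 [142, 143, 134, 98, 69, 47, 45, 129, 198, 234, 243, 243, 243, 244, 240, 230, 202, 155, 112, 54, 39, 43, 104, 137, 155]
scene 0.008 [140, 138, 131, 92, 61, 43, 38, 79, 160, 222, 239, 239, 237, 238, 236, 230, 179, 143, 99, 62, 37, 30, 30, 54, 75]
```

Both views put the tabs' outer faces at about ±25 mm, so they have sprung out. Continuing down, then pushing the toggle.

Emit:
apply_moves:
  series: "-0.005 -0.002 0.02 0;0 0 0.03 0;0 0 0.02 0;0 0 0.01 0;0 0 0.005 0;0 0 0 0"

```text
clock: 20.8
tcp_pos: [0.5892, -0.1666, 0.0797]
ee_rot: [-0.083, 3.14, -0.0]
wrist_force: [-0.8, -0.0, 0.2]
finger_gap: -0.003
gripper_force: 0.0
```

Emit:
apply_moves:
  series: "0 -0.01 0 0;0 -0.012 0 0;0 -0.012 0 0;0 -0.012 0 0;0 -0.012 0 0;0 -0.012 0 0;0 0 0 0"

```text
clock: 21.5
tcp_pos: [0.5925, -0.2385, 0.0791]
ee_rot: [-0.081, 3.14, -0.001]
wrist_force: [0.1, -0.3, -0.6]
finger_gap: -0.003
gripper_force: 0.0
```

Emit:
apply_moves:
  series: "0 -0.008 0 0;0 -0.005 0 0;0 -0.003 0 0;0 0 0 0"

```text
clock: 21.9
tcp_pos: [0.5933, -0.2528, 0.0791]
ee_rot: [0.083, -3.14, 0.0]
wrist_force: [-0.4, -1.1, -0.2]
finger_gap: -0.0
gripper_force: 0.0
```

```bash
cat > ball.py <<'E'
from h import *
st=readout.sense();print(st['tcp_pos'],st['wrist_force'],st['clock'])
a=np.radians(3);B=np.array([[np.cos(a),np.sin(a)],[-np.sin(a),np.cos(a)]]);h=np.array([.4705,-.2206])
for n in('side','scene'):
    c,im=snap(n,n+'b',False); g=cv2.cvtColor(im,cv2.COLOR_BGR2GRAY)
    for y in np.arange(-.12,.011,.01):
        w=B.T@(h+[.106,y]); u,v=np.round(proj(c,[*w,.1])).astype(int); print(round(y,3),int(g[v,u]),end=' | ')
    print()
E
python3 ball.py
```

```text
[ 0.5933278  -0.25277034  0.0791226 ] [-0.42818969 -1.09651969 -0.20466472] 21.9
-0.12 125 | -0.11 123 | -0.1 44 | -0.09 17 | -0.08 25 | -0.07 32 | -0.06 62 | -0.05 69 | -0.04 119 | -0.03 122 | -0.02 122 | -0.01 120 | -0.0 122 | 0.01 122 | 
-0.12 116 | -0.11 111 | -0.1 36 | -0.09 37 | -0.08 95 | -0.07 99 | -0.06 54 | -0.05 128 | -0.04 169 | -0.03 145 | -0.02 140 | -0.01 139 | -0.0 138 | 0.01 140 |
```

Emit:
apply_moves:
  series: "0 -0.003 0 0;0 -0.003 0 0;0 0 0 0"

```text
clock: 22.3
tcp_pos: [0.5936, -0.2582, 0.0791]
ee_rot: [0.083, -3.14, -0.001]
wrist_force: [0.6, 2.7, 0.2]
finger_gap: 0.004
gripper_force: 1.3
```

Emit:
apply_moves:
  series: "0 -0.003 0 0;0 -0.002 0 0;0 0 0 0"

```text
clock: 22.6
tcp_pos: [0.5935, -0.2594, 0.079]
ee_rot: [0.081, -3.139, -0.01]
wrist_force: [0.5, 20.6, 5.5]
finger_gap: 0.001
gripper_force: 10.6
```

The toggle is at its stop (20 N). Backing off and rising clear.

Emit:
apply_moves:
  series: "0 0.01 0 0;0 0.02 0 0;0 0.01 0 0;0 0 -0.03 0;0 0 -0.04 0;0 0 -0.04 0;0 0 -0.04 0;0 0.02 0 0;0 0 0 0;0 0 0 0"

```text
clock: 23.6
tcp_pos: [0.5901, -0.2028, 0.2284]
ee_rot: [0.085, -3.139, -0.0]
wrist_force: [-1.1, -0.1, -0.0]
finger_gap: 0.002
gripper_force: 0.0
```

```bash
cat >> ball.py <<'E'
c,im=snap('wrist','wf',False); g=cv2.cvtColor(im,cv2.COLOR_BGR2GRAY)
def prof(P,d,rng): return [int(g[tuple(np.clip(np.round(proj(c,[*(B.T@(h+np.array(P[:2])+np.array(d)*s)),P[2]])).astype(int)[::-1],0,[383,511]))]) for s in rng]
r=np.arange(-.03,.031,.003)
print('front rim at y=.08',prof((-.03,.08,.053),(0,1),r)); print(prof((.03,.08,.053),(0,1),r))
print('side rims',prof((-.06,.04,.053),(1,0),r)); print('arm',prof((.04,.09,.046),(0,1),r))
E
python3 ball.py
```

```text
[ 0.59011565 -0.20281348  0.22835972] [-1.14095282 -0.10693729 -0.04120242] 23.6
-0.12 130 | -0.11 104 | -0.1 19 | -0.09 23 | -0.08 99 | -0.07 128 | -0.06 126 | -0.05 124 | -0.04 125 | -0.03 128 | -0.02 125 | -0.01 125 | -0.0 126 | 0.01 127 | 
-0.12 117 | -0.11 90 | -0.1 48 | -0.09 41 | -0.08 96 | -0.07 120 | -0.06 119 | -0.05 150 | -0.04 169 | -0.03 146 | -0.02 141 | -0.01 140 | -0.0 138 | 0.01 140 | 
front rim at y=.08 [174, 174, 174, 174, 173, 109, 99, 97, 195, 229, 113, 112, 114, 111, 111, 112, 110, 111, 112, 111, 110]
[173, 174, 173, 170, 170, 121, 107, 105, 225, 223, 118, 214, 230, 236, 183, 115, 115, 116, 116, 113, 122]
side rims [223, 223, 223, 223, 223, 223, 224, 224, 224, 224, 228, 237, 114, 105, 104, 171, 174, 176, 179, 176, 177]
arm [169, 169, 123, 106, 106, 155, 239, 121, 171, 230, 234, 229, 115, 115, 114, 114, 114, 113, 128, 141, 138]
```

The ball sits at y≈-94 mm. The tray's front edge is at about +78.5 mm, 1–2 mm past home, and the arm lies just in front of it. Handing in.

```bash
python3 -c "
from station import env
print(env.hand_in())"
```

```text
the job is handed in; nothing more can be done
None
```

I handed the job in at 23.6 s: the tray is home against the stops, the catch is closed with its tabs out, and the toggle is thrown towards the grinder, going by camera and force readings; the hand-in returned no verdict and I did not measure the switch lever.

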